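# Deal one setter disc onto the kiln shelf and slide it to its place

## Robot

A 6-joint arm with a two-finger parallel gripper is mounted at the origin on the work surface. World frame = base frame: x ahead of the robot, y to its left, z up, the work surface at z = 0. Lengths are in mm, angles in rad, forces in N, time in s.
With the tool pointing down it reaches from about 350 to 775 mm from the base axis. Payload 7.3 kg.
Tool frame: the origin (TCP) lies midway between the tips of the shut fingers; the grasp point (between the pads) lies 19 mm behind it; x points along the fingers, y is the direction in which the jaws open and shut, and the axes are right-handed (so a half turn about x gives the same grasp; the last joint's range is limited). The gripper opens to 92 mm and grips with 3 to 60 N. Pads are 19 mm wide; open, the fingers measure 130 mm over their backs; the gripper's body (75 mm by 190 mm) begins 47 mm behind the grasp point.
Start: joints at [1.114, 0.342, 1.524, -0, 1.275, -0.146], TCP at [160.543, 499.874, 191.741] pointing down, gripper open.
Joint ranges: [-2.53, 2.53], [-0.77, 2.02], [0.04, 2.7], [-1, 4.14], [0.28, 2.66], [-3.11, 3.11]. Speed limits (rad/s): [2.57, 2.57, 3.14, 3.14, 3.14, 3.14].

## Interface

Orientations are given as [roll, pitch, yaw] about the fixed x, y, z axes, in that order (R = Rz(yaw) Ry(pitch) Rx(roll)).
In Python, from plant import bot gives the robot as it stands. The module is installed in compiled form; this text tells all that it offers.
- The arm moves only by the shell command python3 -m handwheel 'ROWS' [OPENING]. ROWS is JSON, a list that holds one entry, the list of rows, each a list of 4 numbers: the shift along the tool's x, y, z in cm, then the turn about the tool's x in rad. A call has 1 to 8 rows; each row shifts and turns the commanded pose from where the row before left it, along the tool's axes as they then stand; what a row does not reach is not made up. A row lasts 1/12 s, in which the tool goes at most 41.7 mm and 7.16 degrees, less where a joint would pass 70% of its speed; a pose out of reach is approached as far as the arm can. A call is refused whole if a number of a shift passes 4.17 or a number of a turn 0.125, either way. A call with a gripper value outside its range is refused whole. OPENING is the opening, from 0 (shut) to 1 (fully open), set as the call begins (- or left out, the last holds). The fingers move at their own pace and stop on an object; the grip force is fixed at half the most. Time passes only in rows, so rows that do not move let the fingers close. It gives the time, the measured TCP pose, the force and the opening at its end, in the units of the state.
- bot.get_obs(): the state, without advancing time (a new reading comes with each control period).
- bot.capture(name): name is "scene" or "top" or "wrist"; returns (picture, depth): 400x640x3 uint8, red, green, blue; 400x640 float32, mm along the optical axis (not along the pixel's ray), 0 where there is no reading.
- bot.camera_model(name): a dict with "fx", "fy", "cx", "cy" (pixels), "position" and "rotation" of the camera in the world. Camera axes: x right, y down, z forward; pixel columns grow to the right and rows downward; lengths in mm; the calibration is good to about 2 mm. The wrist camera is an equidistant fisheye: a pixel r from the principal point sees the ray r / f radians off the axis. A picture is of the moment at which its call begins: read the wrist's pose just before it. camera_model takes no time and is no camera call; for the wrist camera it gives the pose at the moment of the call.
- bot.close_job(): hands the job in, once; it reports no verdict.
Trained networks look in the newest picture that a camera, given by its name, has taken for a name from the list of things; names that differ only in an ending like _2 or _b are one class to them, and where a whole thing is asked for, a point or a joint stands for the part that bears it (a point fixed in the world has none). Each returns a list of dicts, best first, with "conf" (0 to 1); they miss things now and then, are a little off and sometimes report something else, mostly with a low value. They report only what shows in the picture. A call takes as long as a camera call. They do not tell look-alikes from the thing itself.
- bot.find_in(camera, label): "bbox" ([left, top, width, height] in pixels, round what is visible of it).
- bot.spot_point(camera, label): "point" ([column, row] in pixels: a listed point, or the origin of a listed thing).
The state is a dict: "time": time; "joint_positions": joint angles; "dq": joint speeds; "tau": joint torques, N m; "tool_pos": TCP position; "tcp_rot": TCP orientation; "contact_force": force on the tool from outside, world axes, zero at the start; "moment": the same for the moment, N m; "grip_width": finger opening in mm.
Only numpy, scipy, OpenCV 4.12 (cv2) and the standard library are available. Lean on these libraries where they do the work, as an engineer would, in place of code of your own. Each camera call takes 0.05 s, during which the arm holds its last target.

## Task

A kiln shelf is being set out for a glaze firing. Press the dispenser's plunger once, all the way down, and let it come back up, so that a single setter disc comes out onto the kiln shelf; then slide that disc flat along the shelf with the fingertips until it lies wholly inside the empty pencilled ring. Do not pick the disc up, let no second disc out, and leave the cup standing on its disc, the bowl and the jar undisturbed.

Things in the scene. Friction and masses are not known exactly. Their poses are not given: they have to be found in the camera images.
- dispenser: Disc dispenser, fixed on the table against the kiln shelf's near edge. Origin on the table under the magazine's axis; +x is the way discs come out. Grey base: y +-36, x -96 to +26, top at 18 mm (3 above the shelf). Aluminium magazine: x, y +-27, top at 58 mm, four stacked discs. Grey gear casing behind: x -96 to -26, top at 50 mm, plunger on it at x = -55.
- plunger (a joint): Travel of the plunger, m: 0 up (rest), 0.026 fully down. It moves straight down. Sprung: about 4 N to start it, 9 N when fully down, more if pushed fast (55 N per m/s); comes back by itself in under 1 s. A full press drives a blade forward under the stack and pushes the lowest disc out; on release the blade draws back and the stack drops by one.
- plunger_top (a point): Centre of the flat top of the plunger's black round cap, 36 mm across and 10 mm thick; 90 mm above the table when up, and it goes down with the plunger. Keep the press near its centre.
- disc1: The lowest disc in the magazine, the one that comes out: round flat setter disc of buff fired clay, 44 mm across, 8 mm thick, about 27 g. Origin at the centre of its underside (18 mm above the table at the start, 15 mm when on the kiln shelf). After a press it lies flat on the shelf, centred about 60 mm from the magazine's axis after a slow press, farther (up to 150 mm) after a fast one.
- disc2: Second disc in the magazine, the same size; origin at the centre of its underside. Stays in the magazine (it drops to the floor of it after the press).
- disc3: Third disc in the magazine, the same.
- disc4: Top disc in the magazine, the same.
- kiln_shelf: Fixed flat whitish kiln shelf, 160 mm (its x) by 380 mm (its y) by 15 mm thick, lying on the table; origin at the centre of its underside, top 15 mm above the table, x pointing away from the dispenser.
- empty_ring: The empty pencilled ring on the kiln shelf, where the disc must go: a dark drawn line (no height), 72 mm across inside the line; origin at its centre, on the shelf's surface. It is to the left or to the right of the dispenser's outlet, about 135 mm along the shelf; the like ring on the other side is taken by the cup.
- used_disc: Disc like the others (44 mm across, 8 mm thick) lying in the other ring, with the cup on it; leave alone. Origin at the centre of its underside.
- cup: Cream cup without handle, 66 mm across the rim, 55 mm high, standing on its disc in the other ring, its rim 78 mm above the table; leave alone. Origin at the centre of its underside.
- bowl: Slate-blue bowl, 120 mm across, 55 mm high, standing on the table left of the dispenser; leave alone. Origin at the centre of its underside.
- jar: Slate-blue lidded jar with a knob, 72 mm across, 84 mm high, standing on the table right of the dispenser; leave alone. Origin at the centre of its underside.
Mind the look-alikes: they are no part of the job. What is shaped like the disc4 but orange or purple is not meant.

How it is judged:
By the outcome, as a careful person would: the job done as asked, in the order asked, and still so for the second after the job is handed in, with the robot touching nothing.
It also fails if it takes over 48 s, if anything falls off the work surface, if the arm or the gripper's body presses on something with over 40 N, if the wrist force passes 120 N, or if a joint passes its speed limit or range.

## Working session

There is one attempt and no reset: what is moved stays moved. The work goes in short steps, Python scripts to look and compute and a shell command to move; the robot and the scene stay as the last step left them, time stands still between calls to the robot, and variables do not carry over. Pictures are saved under pics/ and viewed, and the job is handed in when it is done.

```bash
mkdir -p pics; ls
python3 - <<'E'
from plant import bot
import cv2
o=bot.get_obs(); print(o)
for n in ("scene","top"):
    p,d=bot.capture(n); cv2.imwrite(f"pics/{n}0.png",p[:,:,::-1])
    print(n,bot.camera_model(n))
    for l in ("plunger_top","empty_ring","cup","dispenser","kiln_shelf","bowl","jar"):
        print(l,bot.spot_point(n,l)[:2])
E
```

```text
pics
{'time': 0.0, 'joint_positions': array([ 1.11395001e+00,  3.42730086e-01,  1.52501249e+00, -1.72670330e-05,
        1.27538913e+00, -1.46028639e-01]), 'dq': array([ 6.75468966e-04,  5.30995472e-04, -2.31110287e-04,  2.80002957e-04,
       -4.73287294e-05,  6.42302736e-04]), 'tau': array([-1.80172092e-04, -4.31245673e+01, -2.44222605e+01,  7.17851752e-02,
        5.59513690e-02, -1.25742054e-04]), 'tool_pos': array([160.35971807, 499.43025664, 191.04276087]), 'tcp_rot': array([-1.70609709,  1.56925719, -2.01690972]), 'contact_force': array([1.37911903, 0.17524459, 0.01458545]), 'moment': array([-0.03197304,  0.04609086, -0.04747035]), 'grip_width': 91.71596844845222}
scene {'fx': 462.452497758942, 'fy': 462.452497758942, 'cx': 322.68137682262636, 'cy': 207.18852045321034, 'position': array([1067.84016931,  365.13986156,  537.87436926]), 'rotation': array([-2.19907553,  0.00745611,  2.13687915])}
plunger_top [{'point': [366.2, 185.6], 'conf': 0.7}]
empty_ring []
cup [{'point': [261.8, 230.1], 'conf': 0.68}]
dispenser [{'point': [346.4, 239.0], 'conf': 0.68}]
kiln_shelf [{'point': [317.9, 276.6], 'conf': 0.83}]
bowl [{'point': [451.7, 251.7], 'conf': 0.77}]
jar [{'point': [292.7, 196.9], 'conf': 0.84}, {'point': [262.1, 230.6], 'conf': 0.57}]
top {'fx': 404.8129270445323, 'fy': 404.8129270445323, 'cx': 322.8922511460525, 'cy': 197.64230191722694, 'position': array([485.08591351,  25.10186954, 822.68190457]), 'rotation': array([-3.04114209, -0.01762365, -1.58572357])}
plunger_top [{'point': [298.8, 255.6], 'conf': 0.75}]
empty_ring []
cup [{'point': [367.6, 183.8], 'conf': 0.79}]
dispenser [{'point': [298.7, 222.0], 'conf': 0.67}]
kiln_shelf [{'point': [294.8, 176.6], 'conf': 0.88}]
bowl [{'point': [218.5, 254.7], 'conf': 0.96}, {'point': [299.4, 256.9], 'conf': 0.36}]
jar [{'point': [383.4, 255.7], 'conf': 0.84}]
```

View pics/scene0.png

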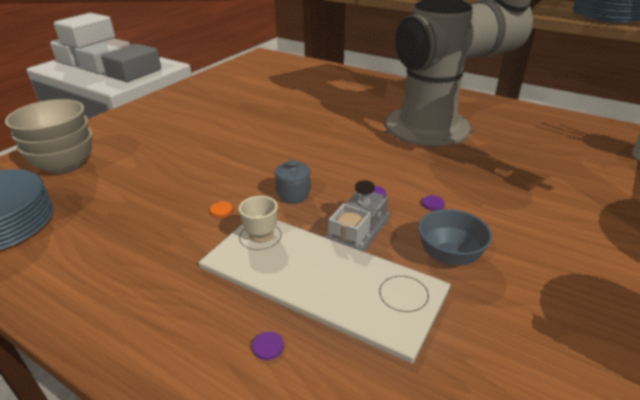

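View pics/top0.png

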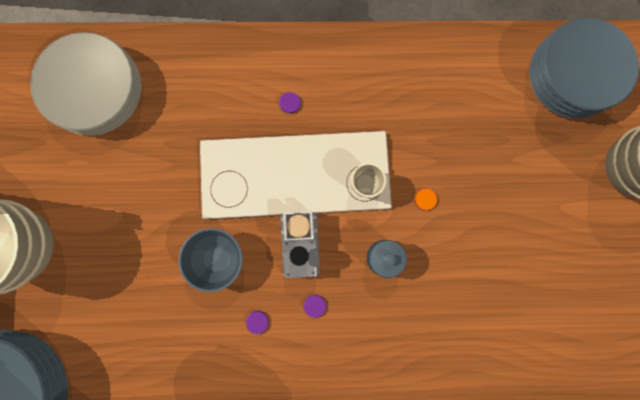

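The top view shows the dispenser at (299,240), with its black plunger cap at (299,256). The empty ring is at (229,189), to the robot's left. The cup is on its disc at (368,182), the bowl at (211,260) and the jar at (387,258). The orange and purple discs at (426,199), (290,103), (257,322) and (315,306) are look-alikes on the table, so I leave them alone.

```bash
cat > h.py <<'E'
import numpy as np, cv2
from plant import bot
from scipy.spatial.transform import Rotation as R
def cam(n):
    m=bot.camera_model(n); return m,R.from_euler('xyz',m['rotation']).as_matrix(),np.array(m['position'])
def toplane(n,uv,z):
    m,Rm,p=cam(n); uv=np.atleast_2d(uv)
    d=np.c_[(uv[:,0]-m['cx'])/m['fx'],(uv[:,1]-m['cy'])/m['fy'],np.ones(len(uv))]@Rm.T
    return p+d*((z-p[2])/d[:,2])[:,None]
def proj(n,X):
    m,Rm,p=cam(n); c=(np.atleast_2d(X)-p)@Rm
    return np.c_[m['fx']*c[:,0]/c[:,2]+m['cx'],m['fy']*c[:,1]/c[:,2]+m['cy']]
def tool():
    o=bot.get_obs(); return np.array(o['tool_pos']),R.from_euler('xyz',o['tcp_rot']).as_matrix(),o
E
python3 - <<'E'
from h import *
p,d=bot.capture("top"); q,ds=bot.capture("scene")
hsv=cv2.cvtColor(p,cv2.COLOR_RGB2HSV)
# shelf
mask=((hsv[:,:,1]<70)&(hsv[:,:,2]>150)).astype('uint8'); mask[:120]=0; mask[225:]=0; mask[:,:190]=0; mask[:,400:]=0
mask=cv2.morphologyEx(mask,cv2.MORPH_CLOSE,np.ones((9,9)))
cs,_=cv2.findContours(mask,0,2); c=max(cs,key=cv2.contourArea)
r=cv2.minAreaRect(c); b=cv2.boxPoints(r); print(r); print(toplane("top",b,15).round(1))
# ring
g=cv2.cvtColor(p,cv2.COLOR_RGB2GRAY)
sub=g[160:214,205:255]; bl=cv2.medianBlur(sub,15)
m=((bl.astype(int)-sub)>18).astype('uint8'); ys,xs=np.nonzero(m)
P=np.c_[xs+205,ys+160].astype(np.float32); 
P=P[np.abs(np.hypot(*(P-[229,189]).T)-18)<4]
W=toplane("top",P,15)
from scipy.optimize import least_squares
f=least_squares(lambda t:np.hypot(W[:,0]-t[0],W[:,1]-t[1])-t[2],[480,220,36],loss='soft_l1'); print('ring',f.x,len(P))
for l,z in (("plunger_top",90),("dispenser",0),("cup",23),("bowl",0),("jar",0)):
    for n in ("top","scene"):
        s=bot.spot_point(n,l)
        if s: print(l,n,toplane(n,s[0]['point'],z).round(1),s[0]['conf'])
# plunger cap by black colour
for n,img,roi in (("top",p,(240,272,283,316)),("scene",q,(175,200,350,380))):
    g=cv2.cvtColor(img,cv2.COLOR_RGB2GRAY); y0,y1,x0,x1=roi
    m=(g[y0:y1,x0:x1]<40); ys,xs=np.nonzero(m); print(n,'cap',xs.mean()+x0,ys.mean()+y0,m.sum(),toplane(n,[xs.mean()+x0,ys.mean()+y0],90 if n=="top" else 87).round(1))
# magazine disc center
print('depth cap',d[256,299], d[189,229])
E
python3 - <<'E'
import cv2
p=cv2.imread('pics/top0.png'); cv2.imwrite('pics/crop0.png',cv2.resize(p[160:300,190:400],None,fx=3.8,fy=3.8,interpolation=2))
E
```

```text
((294.5289001464844, 180.1668701171875), (89.3327865600586, 188.46917724609375), 87.07927703857422)
[[ 686.1  260.4   15. ]
 [ 702.1 -122.2   15. ]
 [ 519.6 -125.8   15. ]
 [ 505.9  248.5   15. ]]
ring [587.05660924 197.97876782  36.53088689] 250
plunger_top top [[459.   54.5  90. ]] 0.71
plunger_top scene [[444.4  63.5  90. ]] 0.6
dispenser top [[514.1  58.4   0. ]] 0.94
dispenser scene [[507.1  62.2   0. ]] 0.83
cup top [[587.1 -78.3  23. ]] 0.58
cup scene [[581.6 -79.5  23. ]] 0.71
bowl top [[450.3 223.8   0. ]] 0.87
bowl scene [[441.7 225.    0. ]] 0.62
jar top [[ 445.6 -109.3    0. ]] 0.85
jar scene [[ 452.9 -102.8    0. ]] 0.84
top cap 298.9102564102564 255.6025641025641 234 [[454.9  55.6  90. ]]
scene cap 363.8235294117647 187.3921568627451 51 [[457.5  59.2  87. ]]
depth cap 728.1869 812.1606
```

View pics/crop0.png

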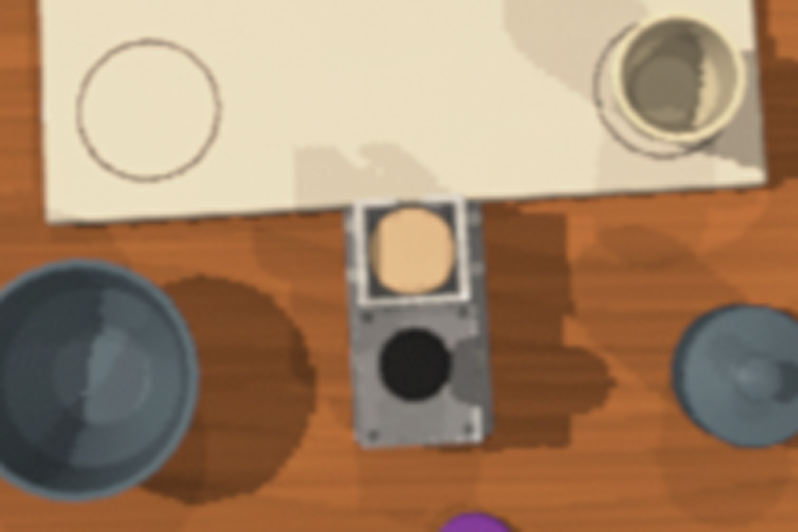

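The crop confirms it: black cap at top-image (299,256), buff stack at (299,226), and an empty ring at (229,189). The ring on the right at (368,185) holds the cup. Next I work out the frames and the move to the plunger.

Run:
```python
from h import *
p,Rt,o=tool(); print('tcp',p.round(1)); print(Rt.round(3))
# edge of shelf near: crop pixels
e=np.array([[202.6,217.9],[391,208.2]]); W=toplane("top",e,15); print(W.round(1), 'yaw',np.arctan2(-(W[0]-W[1])[0],(W[0]-W[1])[1]))
e=np.array([[200.5,140],[386,131.5]]); W=toplane("top",e,15); print(W.round(1), 'yaw',np.arctan2(-(W[0]-W[1])[0],(W[0]-W[1])[1]))
t=np.array([456,57,110.]); print('shift cm tool',(Rt.T@(t-p)/10).round(2))
yd=np.array([-.042,1,0]); v=Rt.T@yd; print('tool y wants turn about x',np.arctan2(v[2],v[1]))
```

```text
tcp [160.6 499.9 191.7]
[[ 0.     0.306  0.952]
 [ 0.     0.952 -0.306]
 [-1.     0.    -0.   ]]
[[ 529.   249.1   15. ]
 [ 543.2 -126.7   15. ]] yaw 0.037742346072988056
[[ 686.8  255.6   15. ]
 [ 700.5 -121.4   15. ]] yaw 0.03641362186531995
shift cm tool [  8.17 -33.13  41.68]
tool y wants turn about x -0.3528314461231706
```

```bash
python3 -m handwheel '[[[0,0,0,-0.116],[0,0,0,-0.116],[0,0,0,-0.116],[0,-2.2,3.0,0],[0,-2.2,3.0,0],[0,-2.2,3.0,0],[0,-2.2,3.0,0],[0,-2.2,3.0,0]]]' 0
python3 - <<'E'
from h import *
p,Rt,o=tool(); print('tcp',p.round(1)); print(Rt.round(3))
t=np.array([456,57,115.]); print('shift cm tool',(Rt.T@(t-p)/10).round(2))
E
```

```text
time: 2.07
tool_pos: [315.7, 394.4, 191.9]
tcp_rot: [0.833, 1.57, 0.871]
contact_force: [0.6, 0.7, 0.8]
grip_width: 43.3
tcp [315.7 394.4 191.9]
[[ 0.    -0.038  0.999]
 [ 0.     0.999  0.038]
 [-1.     0.     0.   ]]
shift cm tool [  7.68 -34.25  12.75]
```

```bash
python3 -m handwheel '[[[0,-3.8,1.42,0],[0,-3.8,1.42,0],[0,-3.8,1.42,0],[0,-3.8,1.42,0],[0,-3.8,1.42,0],[0,-3.8,1.42,0],[0,-3.8,1.42,0],[0,-3.8,1.42,0]]]' 0
python3 - <<'E'
from h import *
p,Rt,o=tool(); print('tcp',p.round(1),o['time'])
t=np.array([456,57,115.]); print('shift cm tool',(Rt.T@(t-p)/10).round(2))
for n in("scene","wrist"):
  a,d=bot.capture(n); cv2.imwrite(f'pics/{n}1.png',a[:,:,::-1])
print(bot.camera_model("wrist"))
print(bot.spot_point("wrist","plunger_top"))
E
```

```text
time: 2.73
tool_pos: [439.8, 94.0, 192.0]
tcp_rot: [0.228, 1.57, 0.265]
contact_force: [1.6, -0.2, 0.4]
grip_width: 0.1
tcp [439.8  94.  192. ] 2.7333
shift cm tool [ 7.7  -3.76  1.48]
{'fx': 309.70691628693146, 'fy': 309.70691628693146, 'cx': 321.76956495319416, 'cy': 207.49722764054434, 'position': array([357.93761937,  88.98023747, 385.48498571]), 'rotation': array([2.82974723e+00, 1.98112885e-03, 1.60176982e+00])}
[{'point': [290.3, 205.7], 'conf': 0.75}]
```

View pics/wrist1.png

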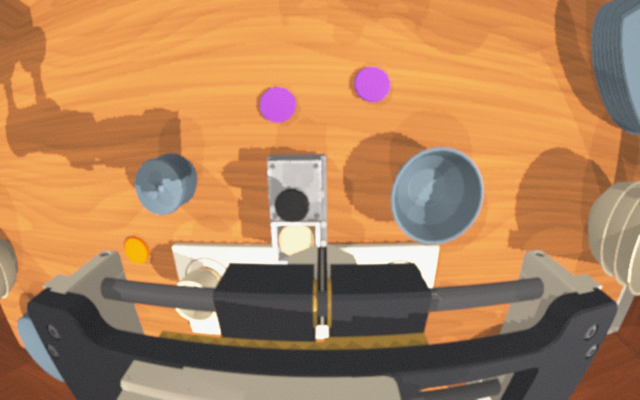

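The wrist view shows the black cap at about (292,204) and the stack at (296,240). The bowl is at (437,195) and the jar at (166,184), and the shut fingers are clear of both. I triangulate the cap with this camera too.

```bash
cat >> h.py <<'E'
def wplane(uv,z):
    m,Rm,p=cam("wrist"); a=(np.array(uv)-[m['cx'],m['cy']])/m['fx']; r=np.hypot(*a)
    d=Rm@np.r_[a/r*np.sin(r),np.cos(r)]; return p+d*(z-p[2])/d[2]
E
python3 - <<'E'
from h import *
a=cv2.imread('pics/wrist1.png'); g=cv2.cvtColor(a,6); m=g[180:225,265:320]<45
n,l,s,c=cv2.connectedComponentsWithStats(m.astype('uint8')); i=1+np.argmax(s[1:,4]); print(s[i],c[i]+[265,180], wplane(c[i]+[265,180],88).round(1))
b=cv2.imread('pics/scene1.png'); g=cv2.cvtColor(b,6); m=g[175:202,345:385]<45
n,l,s,c=cv2.connectedComponentsWithStats(m.astype('uint8')); 
for i in range(1,n): print(s[i],c[i]+[345,175], toplane("scene",c[i]+[345,175],87).round(1))
E
```

```text
Traceback (most recent call last):
ValueError: attempt to get argmax of an empty sequence
```

Run:
```python
from h import *
a=cv2.imread('pics/wrist1.png'); g=cv2.cvtColor(a,6); print(g[204,285:300]); m=g[180:225,265:320]<75
n,l,s,c=cv2.connectedComponentsWithStats(m.astype('uint8'))
for i in range(1,n):
  if s[i,4]>30: print(s[i],c[i]+[265,180], wplane(c[i]+[265,180],89).round(1))
print('spot',wplane([290.3,205.7],90))
b=cv2.imread('pics/scene1.png'); g=cv2.cvtColor(b,6); m=g[175:202,345:385]<45
n,l,s,c=cv2.connectedComponentsWithStats(m.astype('uint8')); 
for i in range(1,n): print(s[i],c[i]+[345,175], toplane("scene",c[i]+[345,175],87).round(1))
```

```text
[60 62 60 59 60 55 60 59 56 62 60 62 57 64 60]
[ 11   9  32  32 799] [291.29036295 204.91239049] [450.3  63.2  89. ]
spot [450.88833175  62.3455547   90.        ]
[ 11   7  18  12 157] [364.42675159 187.07006369] [[456.1  59.6  87. ]]
```

```bash
python3 -m handwheel '[[[0,-3.5,1.3,0],[3,0,0,0],[3,0,0,0],[2.7,0,0,0],[0,0,0,0],[0,0,0,0]]]' 0
python3 - <<'E'
from h import *
p,Rt,o=tool(); print('tcp',p.round(1),o['contact_force'].round(1))
for n in("scene","top","wrist"):
  a,d=bot.capture(n); cv2.imwrite(f'pics/{n}2.png',a[:,:,::-1])
s=cv2.imread('pics/scene2.png')[140:260,300:420]; w=cv2.imread('pics/wrist2.png')[150:350,220:420]
cv2.imwrite('pics/c2.png',np.hstack([cv2.resize(s,(400,400)),cv2.resize(w,(400,400))]))
E
```

```text
time: 3.38
tool_pos: [452.6, 62.6, 104.4]
tcp_rot: [2.966, 1.568, 3.005]
contact_force: [0.7, -0.2, 0.5]
grip_width: 0.4
tcp [452.6  62.6 104.4] [ 0.7 -0.2  0.5]
```

View pics/c2.png

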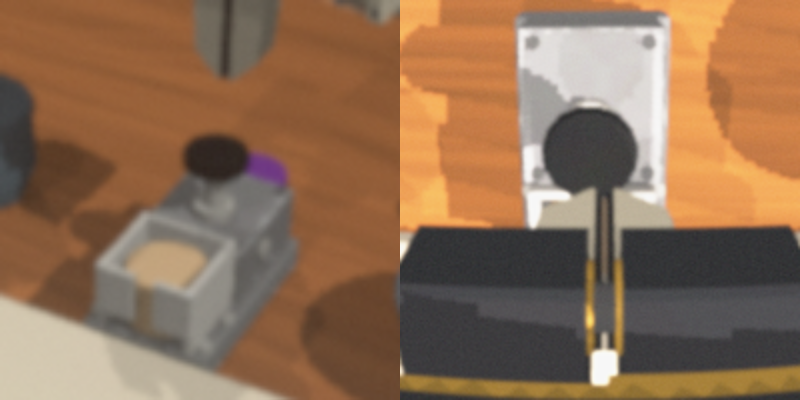

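Run:
```python
from h import *
p,Rt,o=tool(); print('tcp',p.round(1),o['time'])
for n in("scene","top"): print(n,proj(n,[p,[454,59,90]]).round(1))
def wproj(X):
    m,Rm,q=cam("wrist"); c=(np.array(X)-q)@Rm; th=np.arctan2(np.hypot(c[0],c[1]),c[2]); u=c[:2]/np.hypot(c[0],c[1])*th*m['fx']; return u+[m['cx'],m['cy']]
print('wrist',wproj(p),wproj([454,59,90]))
c=cv2.imread('pics/top2.png')[190:310,240:360]; cv2.imwrite('pics/c3.png',cv2.resize(c,(600,600)))
```

```text
tcp [454.8  62.1 106.5] 3.5333
scene [[366.6 177.8]
 [364.8 185. ]]
top [[294.8 256.1]
 [297.  256.2]]
wrist [321.62536435 237.00817093] [317.41808178 226.84342702]
```

View pics/c3.png

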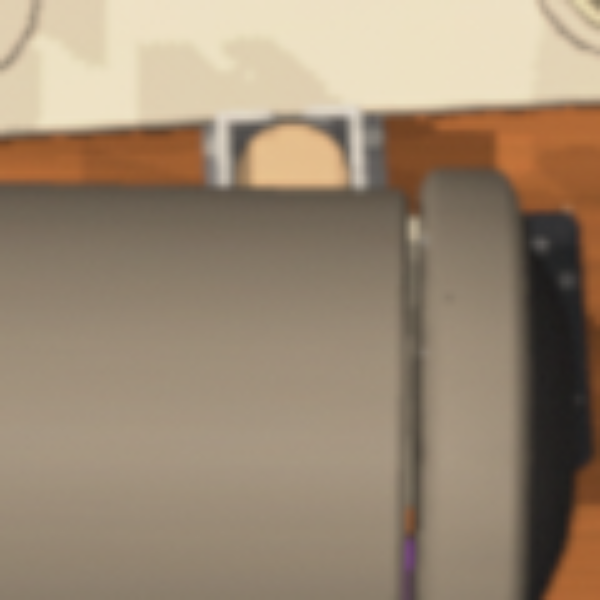

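View pics/scene2.png

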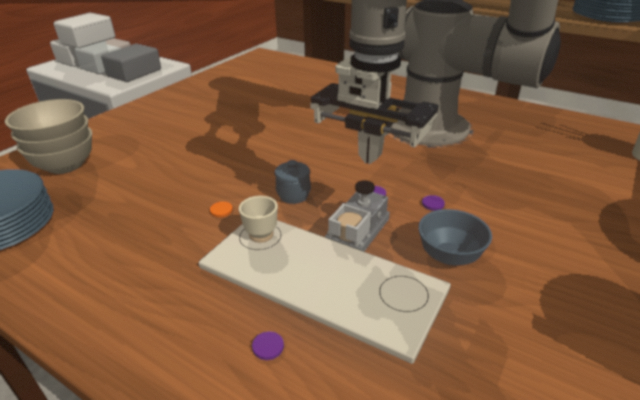

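View pics/wrist2.png

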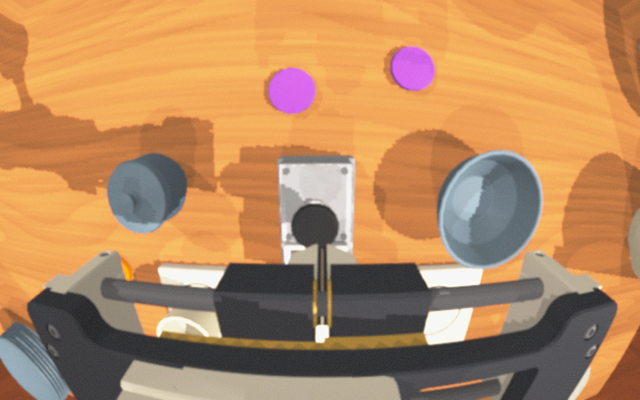

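Run:
```python
from h import *
for k in range(2):
  p,Rt,o=tool(); print('tcp',p.round(1),o['tcp_rot'].round(3),o['time'],o['joint_positions'].round(4))
  a,d=bot.capture("scene")
cv2.imwrite(f'pics/scene3.png',a[:,:,::-1])
s=a[140:260,300:420,::-1]; cv2.imwrite('pics/c4.png',cv2.resize(s,(600,600)))
m,Rm,q=cam("scene")
for uv in ((366,150),(366,156),(366,160)):
  r=np.array([(uv[0]-m['cx'])/m['fx'],(uv[1]-m['cy'])/m['fy'],1])*d[uv[1],uv[0]]; print(uv,d[uv[1],uv[0]],(q+Rm@r).round(1))
```

```text
tcp [454.8  62.1 106.5] [-0.022  1.568  0.016] 3.5333 [-3.1600e-02  3.1610e-01  1.8262e+00  2.0000e-04  9.9600e-01 -1.6407e+00]
tcp [454.9  62.  106.5] [-0.023  1.567  0.015] 3.5833 [-3.1900e-02  3.1600e-01  1.8264e+00  2.0000e-04  9.9570e-01 -1.6409e+00]
(366, 150) 763.09686 [463.1  62.3 165.2]
(366, 156) 768.75867 [463.6  63.1 154.4]
(366, 160) 773.95667 [462.9  63.1 146.3]
```

View pics/c4.png

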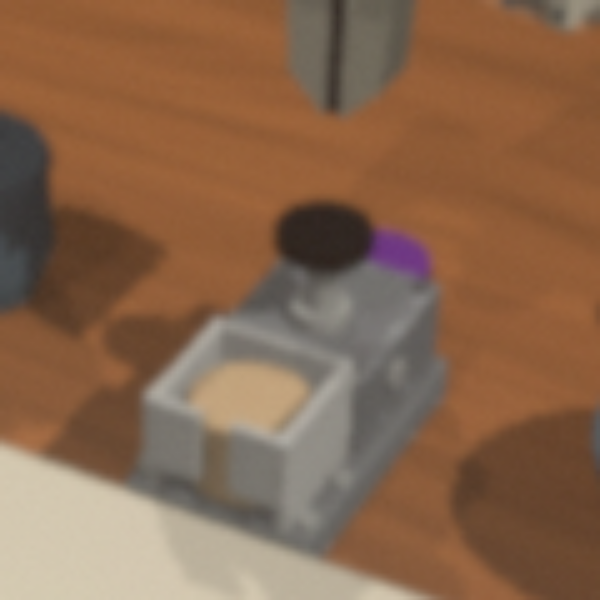

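Run:
```python
from h import *
m,Rm,q=cam("scene"); a,d=bot.capture("scene"); w,dw=bot.capture("wrist")
def S(u,v): 
  r=np.array([(u-m['cx'])/m['fx'],(v-m['cy'])/m['fy'],1])*d[v,u]; return (q+Rm@r).round(1)
print('cap',S(364,186),S(366,188),'shelf',S(320,276)[2],'table',S(200,330),S(450,330))
for v in range(156,172,2): print(v,S(366,v),S(372,v), a[v,366])
mw,Rw,qw=cam("wrist"); print(qw)
def wproj(X):
    c=(np.array(X)-qw)@Rw; th=np.arctan2(np.hypot(c[0],c[1]),c[2]); u=c[:2]/np.hypot(c[0],c[1])*th*mw['fx']; return (u+[mw['cx'],mw['cy']]).round(1)
def W(u,v):
    al=(np.array([u,v])-[mw['cx'],mw['cy']])/mw['fx']; r=np.hypot(*al); dd=np.r_[al/r*np.tan(r),1]*dw[v,u]; return (qw+Rw@dd).round(1)
p,Rt,o=tool()
for z in (106,120,143,160): print(z,wproj([p[0],p[1],z]),wproj([p[0]-9,p[1],z]))
print('capw',W(315,226))
for v in range(228,262,3): print(v,W(312,v),W(318,v),W(328,v))
```

```text
cap [459.2  60.2  91.2] [462.4  65.9  90.8] shelf 15.5 table [ 7.954e+02 -2.380e+01  2.000e-01] [604.7 283.3   2.1]
156 [461.7  62.2 153.2] [464.2  74.4 158. ] [63 55 47]
158 [462.9  63.  150.1] [464.3  74.7 154.4] [62 53 47]
160 [463.1  63.3 146.5] [463.7  74.6 150.3] [65 55 48]
162 [461.5  62.7 141.6] [237.9 -33.6   0.3] [103  72  53]
164 [253.1 -41.    0.3] [243.9 -30.4  -1. ] [150  96  58]
166 [262.3 -36.2   1.3] [ 2.532e+02 -2.570e+01 -1.000e-01] [155  99  58]
168 [268.7 -32.7   0.5] [260.5 -21.9  -0.3] [151  96  57]
170 [ 2.759e+02 -2.880e+01  2.000e-01] [270.6 -16.7   1.3] [146  92  54]
[370.62708036  58.64077374 299.40345659]
106 [321.7 237.2] [322.2 224.9]
120 [321.6 245.9] [322.2 232.9]
143 [321.6 262.9] [322.2 248.7]
160 [321.6 278.2] [322.2 263.1]
capw [452.8  56.7  89.3]
228 [453.5  54.6  91.8] [453.6  59.   91. ] [453.2  66.2  91.6]
231 [456.5  54.7  90.1] [456.2  59.   90.5] [455.9  66.3  90.6]
234 [458.2  54.8  91.8] [458.4  59.1  90.9] [458.1  66.4  91.1]
237 [461.   54.8  90.8] [461.1  59.2  90.1] [460.5  66.5  91. ]
240 [463.3  54.9  91.1] [463.4  59.3  90.5] [463.   66.6  90.7]
243 [466.1  54.9  90.3] [466.   59.4  90.1] [465.3  66.7  90.9]
246 [443.2  55.9 144.3] [468.2  59.4  90.7] [442.4  64.7 145.4]
249 [442.6  56.1 149.5] [444.2  59.3 145.9] [442.2  64.6 149.6]
252 [443.1  56.2 152.1] [444.4  59.3 149.2] [442.9  64.6 151.8]
255 [442.8  56.3 156.2] [444.3  59.4 153. ] [442.5  64.5 156.3]
258 [443.7  56.3 158. ] [444.8  59.4 155.5] [443.   64.5 158.6]
261 [443.1  56.5 162.4] [444.4  59.5 159.6] [442.8  64.4 162.3]
```

Run:
```python
from h import *
m,Rm,q=cam("scene"); a,d=bot.capture("scene")
def S(u,v): 
  r=np.array([(u-m['cx'])/m['fx'],(v-m['cy'])/m['fy'],1])*d[v,u]; return (q+Rm@r).round(1)
for v in range(70,164,4): print(v,S(366,v),a[v,366],S(345,v))
cv2.imwrite('pics/c5.png',cv2.resize(a[60:200,290:460,::-1],None,fx=4,fy=4,interpolation=2))
```

```text
70 [490.7  69.3 309.1] [78 73 64] [489.7  34.4 302.4]
74 [490.4  69.4 303.2] [124 117 103] [477.5  27.5 291.3]
78 [475.1  61.9 291. ] [110 103  92] [476.   26.8 284.5]
82 [475.8  62.6 285.3] [100  93  82] [479.1  28.8 279.7]
86 [474.7  62.3 278.7] [107 102  89] [475.4  26.8 271.8]
90 [476.   63.3 273.2] [125 118 103] [476.2  27.4 265.7]
94 [1067.8  365.1  537.9] [123 117 102] [476.9  27.9 259.6]
98 [476.1  64.1 260.8] [137 131 116] [480.9  30.4 255.1]
102 [477.5  65.1 255.1] [126 121 105] [480.5  30.3 248.4]
106 [479.   66.2 249.5] [86 81 72] [479.9  30.1 241.6]
110 [479.2  66.7 243.2] [44 38 33] [  22.6 -230.1   -0.7]
114 [474.3  64.5 234.2] [87 67 35] [  47.8 -215.5    0.6]
118 [479.9  67.7 230.4] [46 40 37] [489.   35.8 226.3]
122 [488.7  72.5 228.5] [44 37 36] [489.1  36.  219.6]
126 [489.2  73.1 222.2] [43 37 32] [491.7  37.7 214.2]
130 [489.6  73.7 215.8] [43 34 32] [ 129.3 -168.    -0.6]
134 [464.3  61.3 194.7] [95 88 78] [ 146.9 -157.8   -1.6]
138 [461.1  60.1 185.8] [80 72 63] [ 166.3 -146.5   -1.2]
142 [460.7  60.3 178.3] [73 67 57] [ 186.8 -134.6    0.2]
146 [464.3  62.5 173.3] [76 68 58] [ 2.043e+02 -1.244e+02  1.000e-01]
150 [462.9  62.2 165.1] [67 59 52] [ 2.210e+02 -1.147e+02 -2.000e-01]
154 [460.7  61.5 156.3] [64 56 49] [ 238.9 -104.3    0.6]
158 [460.6  61.8 148.7] [62 54 46] [ 2.545e+02 -9.520e+01  2.000e-01]
162 [461.9  62.8 141.9] [99 71 52] [272.1 -85.    1.5]
```

View pics/c5.png

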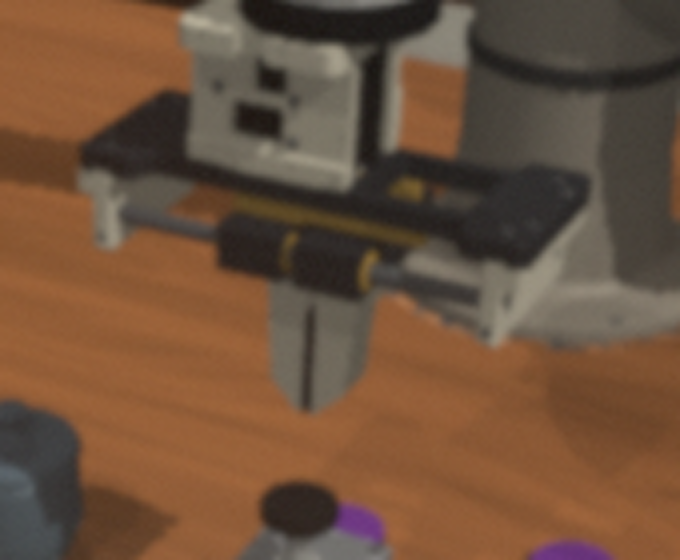

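Both the scene and wrist depth put the real fingertips at z≈141 mm while the state reports TCP z≈106.5. The gripper body is also about 35 mm higher than expected. So the real tip sits about 35 mm behind the reported TCP along the tool axis. I will calibrate this by touching the cap, whose top is known to be at 90 mm.

```bash
python3 -m handwheel '[[[2.0,-0.35,0.1,0],[2.0,0,0,0],[0,0,0,0],[0,0,0,0]]]' 0
python3 - <<'E'
from h import *
p,Rt,o=tool(); print('tcp',p.round(1),o['contact_force'].round(1))
m,Rm,q=cam("scene"); a,d=bot.capture("scene")
def S(u,v): 
  r=np.array([(u-m['cx'])/m['fx'],(v-m['cy'])/m['fy'],1])*d[v,u]; return (q+Rm@r).round(1)
for v in range(168,190,2): print(v,S(365,v))
w=bot.capture("wrist")[0]
cv2.imwrite('pics/c6.png',np.hstack([cv2.resize(a[130:230,310:410,::-1],(400,400),interpolation=2),cv2.resize(w[170:290,260:380,::-1],(400,400),interpolation=2)]))
E
```

```text
time: 4.12
tool_pos: [454.3, 58.0, 64.6]
tcp_rot: [2.987, 1.569, 3.024]
contact_force: [-0.0, -0.2, 0.5]
grip_width: 0.2
tcp [454.3  58.   64.6] [-0.  -0.2  0.5]
168 [464.1  62.7 131.3]
170 [461.9  61.8 125.9]
172 [462.9  62.5 122.6]
174 [463.4  63.  119. ]
176 [462.3  62.6 114.3]
178 [465.3  64.3 112.4]
180 [463.9  63.9 107.5]
182 [462.1  63.2 102.2]
184 [450.1  57.4  89.4]
186 [457.3  61.2  90.5]
188 [463.2  64.3  90.7]
```

View pics/c6.png

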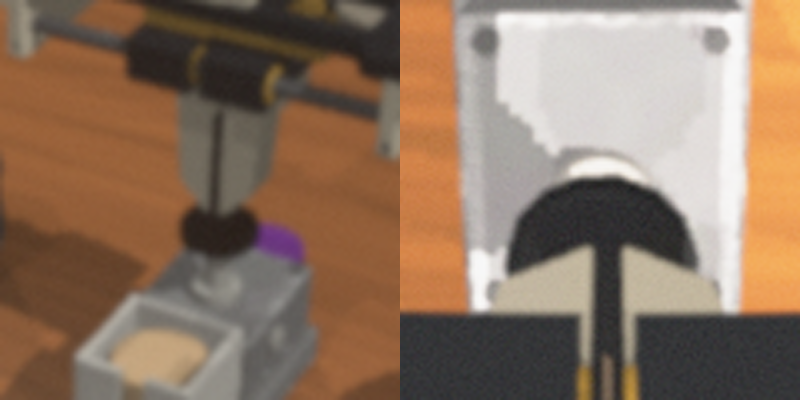

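The tip is now about 10 mm above the cap and centred on it in both views. I press slowly.

```bash
python3 -m handwheel '[[[0.5,0,0,0],[0.4,0,0,0],[0.35,0,0,0],[0.35,0,0,0],[0.35,0,0,0],[0.35,0,0,0]]]' 0
python3 - <<'E'
from h import *
p,Rt,o=tool(); print('tcp',p.round(1),o['contact_force'].round(1))
E
```

```text
time: 4.72
tool_pos: [455.4, 58.1, 42.5]
tcp_rot: [-0.035, 1.569, 0.003]
contact_force: [-2.5, 0.3, 10.8]
grip_width: 0.5
tcp [455.4  58.1  42.5] [-2.5  0.3 10.8]
```

```bash
python3 -m handwheel '[[[0.3,0,0,0],[0.3,0,0,0],[0.3,0,0,0],[0.3,0,0,0]]]' 0;  python3 -m handwheel '[[[0.2,0,0,0],[0,0,0,0]]]' 0
python3 - <<'E'
from h import *
m,Rm,q=cam("scene"); a,d=bot.capture("scene")
cv2.imwrite('pics/c7.png',cv2.resize(a[130:330,250:450,::-1],(600,600),interpolation=2))
E
```

```text
time: 5.05
tool_pos: [455.4, 58.1, 30.6]
tcp_rot: [-0.055, 1.569, -0.018]
contact_force: [-1.9, -0.2, 11.7]
grip_width: 0.5
time: 5.22
tool_pos: [455.5, 58.1, 29.1]
tcp_rot: [-0.053, 1.569, -0.016]
contact_force: [-2.8, 0.6, 14.7]
grip_width: 0.3
```

View pics/c7.png

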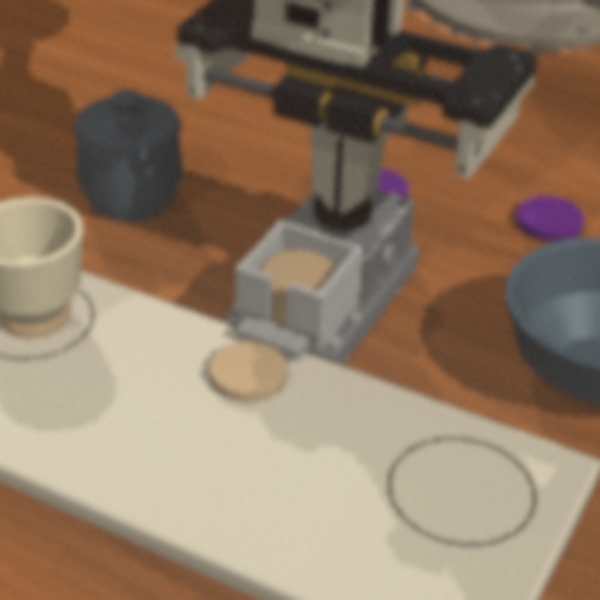

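The disc is out at crop (248,370) and the force is rising. I push a little further to confirm the stop before releasing.

```bash
python3 -m handwheel '[[[0.15,0,0,0],[0.1,0,0,0],[0,0,0,0]]]' 0
```

```text
time: 5.52
tool_pos: [455.6, 58.0, 28.8]
tcp_rot: [-0.106, 1.568, -0.069]
contact_force: [-11.6, 0.2, 42.0]
grip_width: 0.3
```

The plunger has hit its stop: reported z is 28.8 where the tip must be at 64, so the tip offset is about 35 mm. I release it.

```bash
python3 -m handwheel '[[[-0.5,0,0,0],[-1,0,0,0],[-2,0,0,0],[-3,0,0,0],[-3,0,0,0],[0,3.9,0.9,0],[0,3.9,0.9,0],[0,3.9,0.9,0]]]' 0.6; python3 -m handwheel '[[[0,3.9,0.9,0],[0,3.9,0.9,0],[0,0,0,0],[0,0,0,0]]]' 0.6
python3 - <<'E'
from h import *
p,Rt,o=tool(); print('tcp',p.round(1),o['contact_force'].round(1),o['grip_width'])
a,d=bot.capture("top"); s,ds=bot.capture("scene"); cv2.imwrite('pics/top8.png',a[:,:,::-1])
print([ (n,bot.spot_point(n,"disc1")[:3]) for n in("top","scene")])
cv2.imwrite('pics/c8.png',np.hstack([cv2.resize(a[120:320,180:420,::-1],(400,333),interpolation=2),cv2.resize(s[140:340,210:450,::-1],(400,333),interpolation=2)]))
E
```

```text
time: 6.18
tool_pos: [478.1, 177.0, 121.1]
tcp_rot: [0.2, 1.569, 0.235]
contact_force: [1.3, -0.3, -0.5]
grip_width: 49.0
time: 6.52
tool_pos: [492.1, 256.3, 119.6]
tcp_rot: [-2.812, 1.57, -2.771]
contact_force: [0.1, -1.2, 0.1]
grip_width: 55.0
tcp [492.1 256.3 119.6] [ 0.1 -1.2  0.1] 55.014684861291705
[('top', [{'point': [299.0, 230.1], 'conf': 0.93}, {'point': [296.3, 196.8], 'conf': 0.89}, {'point': [314.1, 302.6], 'conf': 0.79}]), ('scene', [{'point': [266.0, 348.2], 'conf': 0.93}, {'point': [431.2, 205.6], 'conf': 0.79}, {'point': [332.6, 255.3], 'conf': 0.63}])]
```

View pics/c8.png

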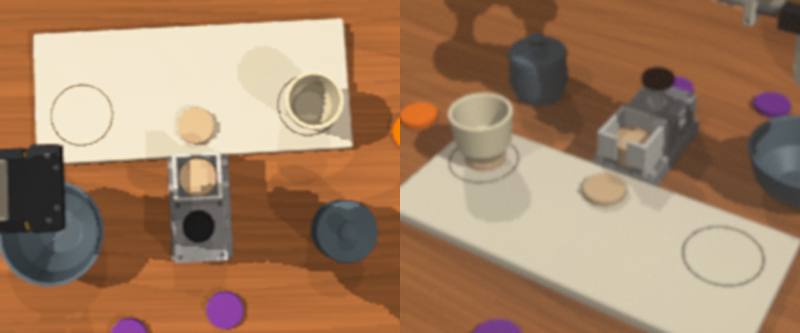

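One disc is out, at top-image (297,195). The plunger is back up, and the remaining stack is in the magazine at about (299,227). I now measure the disc against the ring.

```bash
cat > loc.py <<'E'
from h import *
def disc(n,img,X0,r=45,zt=23):
    c=proj(n,X0)[0]; u,v=int(c[0]),int(c[1]); k=int(r)
    sub=img[v-k:v+k,u-k:u+k]; h=cv2.cvtColor(sub,cv2.COLOR_RGB2HSV)
    m=((h[:,:,1]>68)&(h[:,:,1]<160)&(h[:,:,2]>110)&(h[:,:,0]<22)).astype('uint8')
    m=cv2.morphologyEx(m,cv2.MORPH_OPEN,np.ones((3,3)))
    return m,(u-k,v-k)
E
python3 - <<'E'
from loc import *
a,_=bot.capture("top"); s,_=bot.capture("scene")
h=cv2.cvtColor(a,cv2.COLOR_RGB2HSV); print(h[195,280:315].tolist())
cv2.imwrite('pics/m.png',np.hstack([cv2.resize(a[170:240,260:340,::-1],(400,350)),cv2.resize(s[230:290,270:340,::-1],(400,350))]))
E
```

```text
[[21, 38, 244], [21, 37, 244], [21, 37, 244], [21, 39, 243], [21, 45, 238], [22, 51, 233], [20, 67, 236], [18, 84, 238], [18, 93, 237], [18, 94, 237], [18, 92, 236], [18, 93, 236], [18, 93, 236], [18, 92, 236], [18, 93, 236], [18, 93, 236], [18, 94, 236], [18, 93, 236], [18, 93, 236], [18, 94, 236], [18, 94, 236], [18, 94, 235], [18, 93, 235], [18, 93, 235], [18, 94, 235], [18, 92, 235], [18, 94, 234], [16, 97, 226], [16, 86, 196], [18, 61, 175], [19, 54, 175], [19, 56, 192], [21, 50, 228], [21, 40, 243], [21, 37, 244]]
```

View pics/m.png

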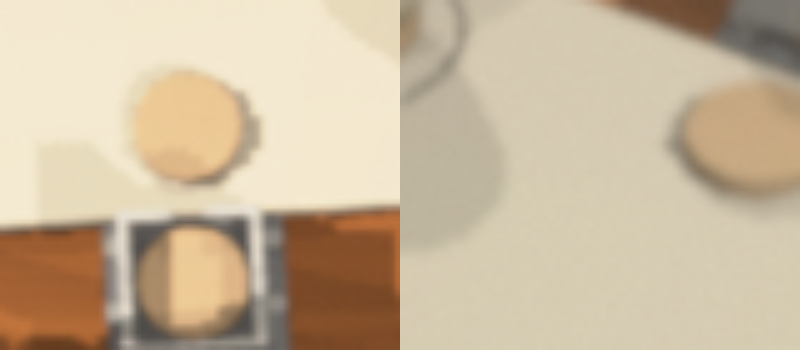

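Run:
```python
from h import *
c=toplane("top",[297.5,195.2],23)[0]; print(c)
ring=np.array([587.06,197.98,15])
print('scene proj of disc',proj("scene",c)) 
c2=toplane("scene",[270+355/400*70,230+135/350*60],23)[0]; print('scene est',c2)
p,Rt,o=tool(); print(p.round(1),Rt.round(3))
t=np.array([c[0],c[1],25]); print('to above disc, tool cm',(Rt.T@(t-p)/10).round(2))
print('disc->ring tool cm',(Rt.T@np.r_[ring[:2]-c[:2],0]/10).round(2))
# ring via scene
print('ring pixel scene', proj("scene",ring))
```

```text
[571.01308145  60.13359137  23.        ]
scene proj of disc [[330.37178186 251.32125794]]
scene est [573.35200507  65.00728227  23.        ]
[492.6 253.4 120.4] [[ 0.    -0.035  0.999]
 [-0.     0.999  0.035]
 [-1.    -0.     0.   ]]
to above disc, tool cm [  9.54 -19.59   7.15]
disc->ring tool cm [-0.   13.72  2.09]
ring pixel scene [[401.54082392 292.87632499]]
```

```bash
python3 -m handwheel '[[[0,-3.23,1.21,0],[0,-3.23,1.21,0],[0,-3.23,1.21,0],[0,-3.23,1.21,0],[0,-3.23,1.21,0],[0,-3.23,1.21,0],[0,0,0,0],[0,0,0,0]]]' 0.85; python3 -m handwheel '[[[3.5,0,0,0],[3.0,0,0,0],[0,0,0,0],[0,0,0,0]]]' 0.85
python3 - <<'E'
from h import *
p,Rt,o=tool(); print('tcp',p.round(1),o['contact_force'].round(1),o['grip_width'])
w,dw=bot.capture("wrist"); s,ds=bot.capture("scene")
mw,Rw,qw=cam("wrist")
cv2.imwrite('pics/w9.png',w[:,:,::-1])
cv2.imwrite('pics/c9.png',np.hstack([cv2.resize(s[140:340,210:450,::-1],(400,333),interpolation=2),cv2.resize(w[150:350,200:440,::-1],(400,333),interpolation=2)]))
E
```

```text
time: 7.48
tool_pos: [572.5, 61.1, 120.2]
tcp_rot: [1.503, 1.571, 1.536]
contact_force: [-1.1, 0.6, -0.6]
grip_width: 78.2
time: 7.82
tool_pos: [570.7, 64.3, 54.5]
tcp_rot: [3.006, 1.567, 3.044]
contact_force: [0.3, 0.2, 0.6]
grip_width: 78.4
tcp [570.7  64.3  54.5] [0.3 0.2 0.6] 78.36502464629449
```

View pics/c9.png

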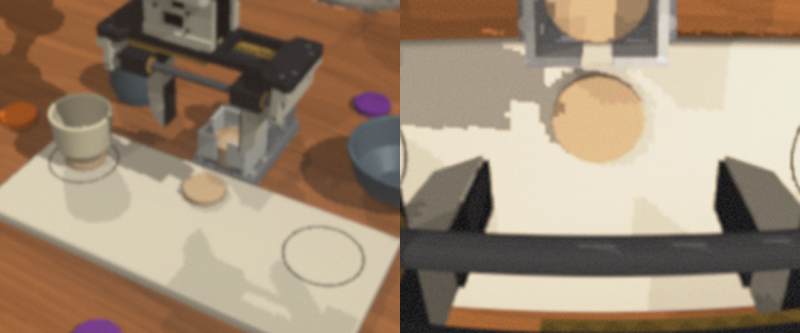

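Run:
```python
from h import *
p,Rt,o=tool(); print('tcp',p.round(1))
w=cv2.imread('pics/w9.png'); h=cv2.cvtColor(w,cv2.COLOR_BGR2HSV)
sub=h[190:252,280:365]; m=((sub[:,:,1]>75)&(sub[:,:,2]>90)).astype('uint8'); m[:3]=0
n,l,s,c=cv2.connectedComponentsWithStats(m); 
for i in range(1,n):
  if s[i,4]>200: print(s[i],c[i]+[280,190],wplane(c[i]+[280,190],23).round(1))
```

```text
tcp [573.1  64.1  57. ]
[  11    4   55   54 2290] [318.19126638 220.57947598] [573.9  61.4  23. ]
```

```bash
python3 -m handwheel '[[[3.0,-0.2,0.1,0],[2.6,0,0,0],[1.0,0,0,0],[0.3,0,0,0],[0,0,0,0],[0,0,0,0]]]' 0.85
python3 - <<'E'
from h import *
s,ds=bot.capture("scene");w,dw=bot.capture("wrist")
p,Rt,o=tool(); print('tcp',p.round(1),o['contact_force'].round(1))
cv2.imwrite('pics/c10.png',np.hstack([cv2.resize(s[180:300,270:410,::-1],(467,400),interpolation=2),cv2.resize(w[180:350,250:400,::-1],(333,400),interpolation=2)]))
E
```

```text
time: 8.42
tool_pos: [574.6, 61.7, -12.1]
tcp_rot: [-0.032, 1.568, 0.006]
contact_force: [-1.0, 0.1, -0.1]
grip_width: 78.1
tcp [574.6  61.7 -12.1] [-0.1  0.1 -0.6]
```

View pics/c10.png

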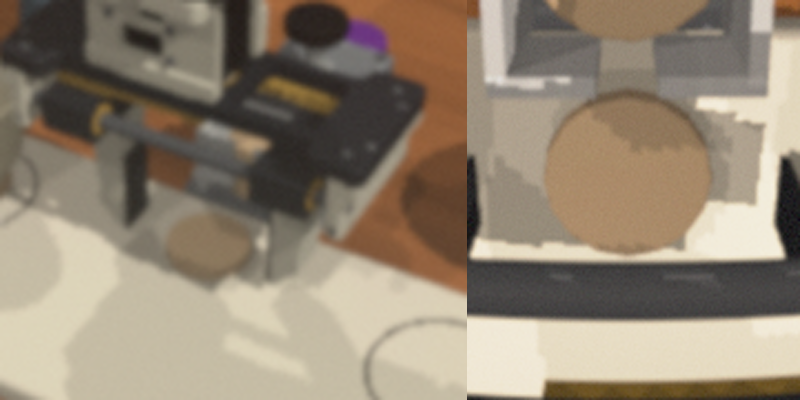

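The fingers straddle the disc, one on each side, with no contact. I lower to about 3 mm above the shelf and narrow the jaws to cage the disc loosely.

```bash
python3 -m handwheel '[[[0.3,0,0,0],[0.2,0,0,0],[0,0,0,0],[0,0,0,0]]]' 0.85; python3 -m handwheel '[[[0,0,0,0],[0,0,0,0],[0,0,0,0],[0,0,0,0],[0,0,0,0]]]' 0.57
python3 - <<'E'
from h import *
s,ds=bot.capture("scene");w,dw=bot.capture("wrist")
p,Rt,o=tool(); print('tcp',p.round(1),o['contact_force'].round(1))
cv2.imwrite('pics/c11.png',np.hstack([cv2.resize(s[180:300,270:410,::-1],(467,400),interpolation=2),cv2.resize(w[180:350,250:400,::-1],(333,400),interpolation=2)]))
E
```

```text
time: 8.85
tool_pos: [573.3, 61.6, -18.8]
tcp_rot: [2.534, 1.571, 2.571]
contact_force: [-0.6, -0.1, -0.2]
grip_width: 78.2
time: 9.27
tool_pos: [573.4, 61.6, -18.8]
tcp_rot: [0.961, 1.571, 0.998]
contact_force: [0.2, -0.2, 0.3]
grip_width: 53.4
tcp [573.3  61.6 -18.8] [ 0.5 -0.4 -0.6]
```

View pics/c11.png

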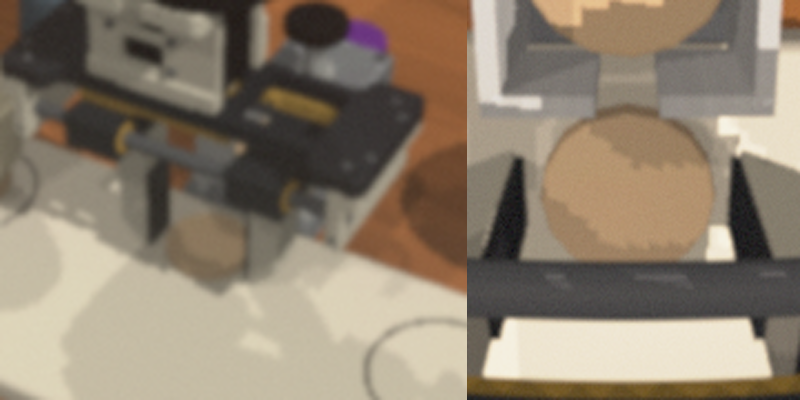

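The cage is good, with slack on both sides. I turn the tool slightly so its jaw axis lies along the disc-to-ring line (+0.145 rad), then push straight along tool y.

```bash
python3 -m handwheel '[[[0,0,0,0.072],[0,0,0,0.073],[0,0.5,0,0],[0,1,0,0],[0,1,0,0],[0,1,0,0],[0,1,0,0],[0,0.5,0,0]]]' 0.57
python3 - <<'E'
from h import *
s,ds=bot.capture("scene");w,dw=bot.capture("wrist");t,_=bot.capture("top")
p,Rt,o=tool(); print('tcp',p.round(1),o['contact_force'].round(1))
d=np.array([587.06,197.98,0])-p; print('tcp->ring tool cm',(Rt.T@d/10).round(2))
cv2.imwrite('pics/w12.png',w[:,:,::-1])
cv2.imwrite('pics/c12.png',np.hstack([cv2.resize(s[180:320,290:450,::-1],(457,400),interpolation=2),cv2.resize(w[180:350,250:400,::-1],(333,400),interpolation=2)]))
E
```

```text
time: 10.03
tool_pos: [578.8, 113.3, -18.8]
tcp_rot: [1.108, 1.57, 1.002]
contact_force: [-0.3, -0.6, -0.3]
grip_width: 52.5
tcp [578.6 112.1 -18.8] [-0.9 -0.6 -0.2]
tcp->ring tool cm [-1.88  8.63 -0.07]
```

View pics/c12.png

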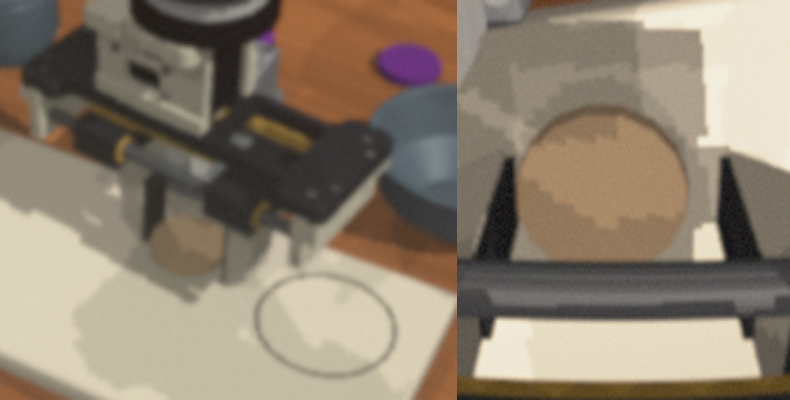

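```bash
python3 -m handwheel '[[[0,0.6,0,0],[0,1,0,0],[0,1,0,0],[0,1,0,0],[0,1,0,0],[0,1,0,0],[0,1,0,0],[0,1,0,0]]]' 0.57;python3 -m handwheel '[[[0,0.8,0,0],[0,0.4,0,0],[0,0.2,0,0],[0,0,0,0],[0,0,0,0]]]' 0.57
python3 - <<'E'
from h import *
s,ds=bot.capture("scene");w,dw=bot.capture("wrist");t,_=bot.capture("top")
p,Rt,o=tool(); print('tcp',p.round(1),o['contact_force'].round(1))
cv2.imwrite('pics/w13.png',w[:,:,::-1])
cv2.imwrite('pics/c13.png',np.hstack([cv2.resize(s[220:340,340:480,::-1],(467,400),interpolation=2),cv2.resize(w[180:350,250:400,::-1],(333,400),interpolation=2)]))
E
```

```text
time: 10.85
tool_pos: [587.0, 188.1, -18.8]
tcp_rot: [0.863, 1.571, 0.756]
contact_force: [0.3, -0.8, 0.4]
grip_width: 52.4
time: 11.27
tool_pos: [588.4, 200.6, -18.8]
tcp_rot: [3.015, 1.571, 2.907]
contact_force: [0.1, -1.1, 0.1]
grip_width: 52.4
tcp [588.4 200.4 -18.8] [ 0.3 -0.5 -0.6]
```

View pics/c13.png

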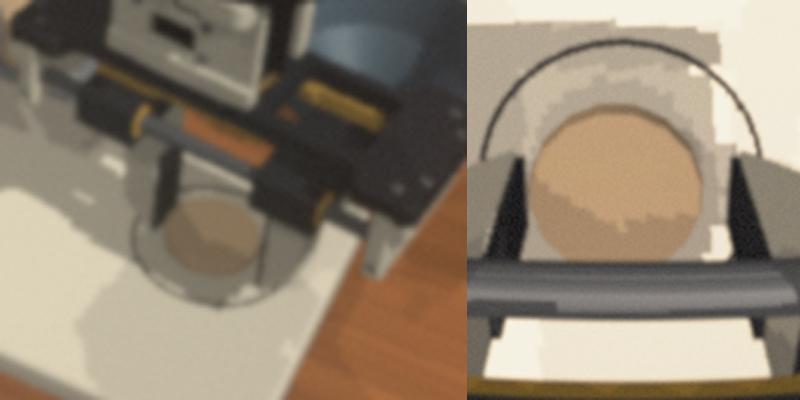

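The disc lies well inside the ring: in the wrist crop the ring spans 483–760 and the disc 530–702. I open the jaws, lift clear and check from above.

```bash
python3 -m handwheel '[[[0,0,0,0],[0,0,0,0],[0,0,0,0],[-1,0,0,0],[-3,0,0,0],[-3.5,0,0,0],[-3.5,0,0,0],[-3,0,0,0]]]' 0.75; python3 -m handwheel '[[[0,0.5,-3.9,0],[0,0.5,-3.9,0],[0,0.5,-3.9,0],[0,0.5,-3.9,0],[0,0.5,-3,0],[0,0,0,0],[0,0,0,0]]]'
python3 - <<'E'
from h import *
s,ds=bot.capture("scene");t,_=bot.capture("top")
p,Rt,o=tool(); print('tcp',p.round(1),o['contact_force'].round(1),o['time'])
cv2.imwrite('pics/top14.png',t[:,:,::-1]); cv2.imwrite('pics/scene14.png',s[:,:,::-1])
cv2.imwrite('pics/c14.png',np.hstack([cv2.resize(t[120:320,180:420,::-1],(400,333),interpolation=2),cv2.resize(s[140:340,210:450,::-1],(400,333),interpolation=2)]))
E
```

```text
time: 12.08
tool_pos: [588.7, 200.9, 124.5]
tcp_rot: [0.37, 1.569, 0.262]
contact_force: [1.4, 0.6, 0.3]
grip_width: 69.1
time: 12.67
tool_pos: [405.5, 246.2, 122.4]
tcp_rot: [0.468, 1.569, 0.362]
contact_force: [0.5, -0.4, 0.3]
grip_width: 68.9
tcp [407.5 245.9 122. ] [ 1.4 -0.3 -0.9] 12.7667
```

View pics/c14.png

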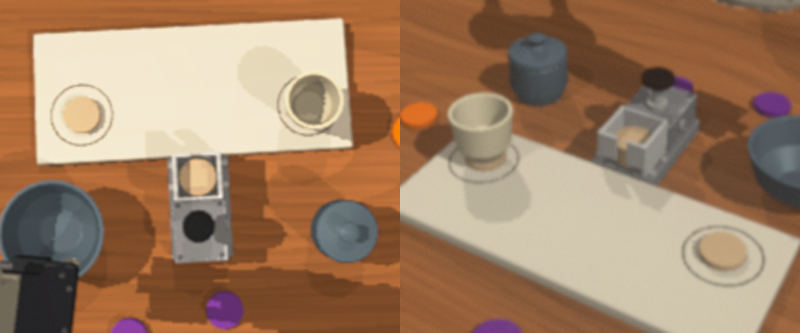

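Run:
```python
from h import *
a=cv2.imread('pics/top14.png'); h=cv2.cvtColor(a,cv2.COLOR_BGR2HSV)[165:215,205:255]
m=((h[:,:,1]>75)&(h[:,:,2]>120)).astype('uint8'); n,l,s,c=cv2.connectedComponentsWithStats(m); i=1+np.argmax(s[1:,4])
print(s[i],c[i]+[205,165]); w=toplane("top",c[i]+[205,165],23)[0]; print(w, 'off ring',np.hypot(*(w[:2]-[587.06,197.98])))
# stillness of cup, bowl, jar
a0=cv2.imread('pics/top0.png')
for k,(x,y,W,H) in {'cup':(345,160,45,42),'jar':(366,238,42,42),'magplunger':(282,212,36,66)}.items():
    d,_=cv2.phaseCorrelate(cv2.cvtColor(a0,6)[y:y+H,x:x+W].astype('float32'),cv2.cvtColor(a,6)[y:y+H,x:x+W].astype('float32')); print(k,np.round(d,2))
b0=cv2.imread('pics/scene0.png'); b=cv2.imread('pics/scene14.png')
for k,(x,y,W,H) in {'cup':(235,195,48,52),'jar':(272,158,42,44),'bowl':(415,208,78,60)}.items():
    d,_=cv2.phaseCorrelate(cv2.cvtColor(b0,6)[y:y+H,x:x+W].astype('float32'),cv2.cvtColor(b,6)[y:y+H,x:x+W].astype('float32')); print('scene',k,np.round(d,2))
print(bot.get_obs()['grip_width']); bot.close_job()
```

```text
[ 13  13  23  22 377] [228.86206897 188.69230769]
[585.75699408 195.92148553  23.        ] off ring 2.4362484000156166
cup [0.52 0.6 ]
jar [0.51 0.5 ]
magplunger [0.08 0.06]
scene cup [-0.04 -0.03]
scene jar [0.82 0.8 ]
scene bowl [ 0.25 -0.09]
68.7705850529375
the job is handed in; nothing more can be done
```

The job is done and handed in at about 12.8 s. I pressed the plunger once, slowly and fully down to its stop, and let it come back up. One disc came out. I slid it flat along the shelf with the fingertips, without gripping or lifting it, into the empty ring on the left, then moved the arm clear.

**Last checks:**
- **Disc:** its centre measures about 2.4 mm from the ring's centre, against a 14 mm allowance, so it lies wholly inside.
- **Dispenser:** the plunger is up, and no second disc shows on the shelf.
- **Cup, bowl and jar:** comparing images before and after shows shifts of under 1 pixel. The largest was the jar, at 0.8 px in the scene view. I put that down to changed shadows, since nothing went near the jar.

**Disagreements found:**
- **Fingertip position:** the reported TCP lay about 35 mm beyond the real fingertips. Two cameras and the plunger's stop agreed on this, and I allowed for it in the heights.
- **Camera offsets:** the three cameras differed by up to about 7 mm on the plunger cap and 2–3 mm on the disc.
- **Press force:** it peaked at about 42 N vertically at the stop, applied through the fingertips. That is above the 40 N limit set for the arm and gripper body, but I read that limit as not covering the fingertips. The 120 N wrist limit was not approached.

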